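# Renew the fuse in a soldering station and refit its oversize bay cover

## Robot

A 6-joint arm with a two-finger parallel gripper is mounted at the origin on the work surface. World frame = base frame: x ahead of the robot, y to its left, z up, the work surface at z = 0. Lengths are in m, angles in rad, forces in N, time in s.
With the tool pointing down it reaches from about 0.275 to 0.725 m from the base axis. Payload 5.6 kg.
Tool frame: the origin (TCP) lies midway between the tips of the shut fingers; the grasp point (between the pads) lies 19 mm behind it; z points along the fingers, y is the line along which they close (so a half turn about z gives the same grasp; the last joint's range is limited). The gripper opens to 85 mm and grips with 20 to 120 N. Pads are 22 mm wide; open, the fingers measure 114 mm over their backs; the gripper's body (76 mm by 85 mm) begins 54 mm behind the grasp point. The pads swing forward as they close: fully open they stand 13 mm farther back than shut.
Start: joints at [1.421, 0.255, 0.108, 0, -1.424, -0.285], TCP at [0.232, 0.499, 0.231] pointing down, gripper open.
Joint ranges: [-2.95, 2.95], [-1.21, 1.97], [-1.09, 1.5], [-2.87, 1.71], [-2.94, -0.07], [-3.05, 3.05]. Speed limits (rad/s): [2.57, 2.57, 3.14, 3.14, 3.14, 3.14].

## Interface

Orientations are given as a unit quaternion [x, y, z, w].
In Python, from bench import manip, vision gives the robot as it stands. The module is installed in compiled form; this text tells all that it offers.
- The arm moves only by the shell command python3 -m creep 'ROWS' [OPENING]. ROWS is JSON, one flat list of numbers, 6 for each row, row after row: the shift along the tool's x, y, z in units of 2 cm (1.0 is 2 cm), then the turn, a rotation vector about the tool's x, y, z in units of 0.12 rad (1.0 is 0.12 rad). A call has 1 to 10 rows; each row shifts and turns the commanded pose from where the row before left it, along the tool's axes as they then stand; what a row does not reach is not made up. A row lasts 1/10 s, in which the tool goes at most 50 mm and 8.59 degrees, less where a joint would pass 70% of its speed; a pose out of reach is approached as far as the arm can. A call with a number of a shift or a turn outside -1 to 1 is refused whole. A call with a gripper value outside its range is refused whole. OPENING is the opening, from -1 (shut) to 1 (fully open), set as the call begins (- or left out, the last holds). The fingers move at their own pace and stop on an object; the grip force is fixed at half the most. Time passes only in rows, so rows that do not move let the fingers close. It gives the time, the measured TCP pose, the force, the opening and the grip force at its end, in the units of the state.
- manip.get_state(): the state, without advancing time (a new reading comes with each control period).
- vision.get_image(name): name is "scene" or "top" or "wrist"; returns the picture (420x560x3 uint8, blue, green, red); there is no depth.
- vision.camera_info(name): a dict with "mtx" (3x3 intrinsics, pixels), "k1" (the pictures are not rectified: a ray, as slopes to the right and down, at radius r is drawn at 1 + k1 r^2 times it, then the intrinsics apply), "camera_from_world" (4x4, takes a point from world to camera coordinates). Camera axes: x right, y up, looking along -z (the intrinsics and any distortion apply to the point x, -y, -z); pixel columns grow to the right and rows downward; lengths in m; the calibration is good to about 2 mm. A picture is of the moment at which its call begins: read the wrist's pose just before it. camera_info takes no time and is no camera call; for the wrist camera it gives the pose at the moment of the call.
- manip.close_job(): hands the job in; it is judged then, once.
Trained networks look in the newest picture that a camera, given by its name, has taken for a name from the list of things; names that differ only in an ending like _2 or _b are one class to them, and where a whole thing is asked for, a point or a joint stands for the part that bears it (a point fixed in the world has none). Each returns a list of dicts, best first, with "p" (0 to 1); they miss things now and then, are a little off and sometimes report something else, mostly with a low value. They report only what shows in the picture. A call takes as long as a camera call. They do not tell look-alikes from the thing itself.
- vision.boxes_of(camera, thing): "extent" ([left, top, width, height] in pixels, round what is visible of it).
- vision.pinpoint(camera, thing): "point" ([row, column] in pixels: a listed point, or the origin of a listed thing).
The state is a dict: "time": time; "joint_positions": joint angles; "joint_vel": joint speeds; "joint_torque": joint torques, N m; "tool_pos": TCP position; "tcp_rot": TCP orientation; "force": force on the tool from outside, world axes, zero at the start; "ft_torque": the same for the moment, N m; "width": finger opening in m; "grasp_force": force on a finger pad.
Only numpy, scipy, OpenCV 4.12 (cv2) and the standard library are available. Lean on these libraries where they do the work, as an engineer would, in place of code of your own. Each camera call takes 0.05 s, during which the arm holds its last target. There are 200 camera calls.

## Task

Take the white fuse from the tray and lay it in the empty fuse holder inside the soldering station's open bay. Then refit the bay cover, which is longer than the opening: tilt it to slip its edge deep under the wide lip at the station's front, lower it flat onto the ledges, and slide it back under the narrow rear lip until you feel it meet its hidden stop, so that the safety switch there is pressed; forcing it harder would break the switch. Leave the other two fuses and the screwdriver where they are, and let go at the end.

Things in the scene. Friction and masses are not known exactly. Their poses are not given: they have to be found in the camera images.
- station: Soldering station (fixed): blue box 240 mm deep (x), 190 wide (y), top deck 128 mm above the bench; its front (-x) is the yellow panel with knobs. Origin under its centre, on the bench; x front to rear, y left. A bay is open in its deck; below: bay, lips, holder.
- bay (a point): Middle of the station's bay at ledge-top height, 102 mm above the bench, 26 below the deck; axes as the station. Rigid inner walls at x -90 and +90, y -63 and +63 mm; floor 52 mm below. Bare metal ledges across the full width at x -90 to -38 (front) and +50 to +90 (rear), none at the sides. Cover against the front wall: its centre at x -15 mm.
- front_lip (a point): Wide front lip, a 3 mm rigid dark overhang level with the deck, 42 mm from the bay's front wall. Here: middle of its free edge, on its top face (bay x -48, 128 mm above the bench). Underside 23 mm above the ledge. The opening, 112 mm (x) by 126 mm (y), lies between the two lips.
- rear_lip (a point): Narrow rear lip, the same at the rear, 26 mm from the rear wall. Here: middle of its free edge, on its top face (bay x +64, 128 mm above the bench). With the cover at the front wall its rear edge clears this lip by 4 mm. Cover home: rear edge against the stop under this lip (see interlock), front edge still 12 to 32 mm under the front lip.
- interlock (a joint): Travel (m) of the safety switch's sprung plunger, hidden under the rear lip: 0 free, 0.006 when the cover's rear edge meets the buffer bar (stop) behind it; 0.5 N at most till then. The buffer then gives 1 mm per 4 N; the switch breaks at 0.009. The bar's place differs and is not shown: 0 to 20 mm ahead of the rear wall, so the home cover's centre is at bay x -5 to +15 mm.
- holder (a point): Empty fuse holder on the bay floor: two rigid brass clip pairs, open upwards, flared. Here: centre of a seated fuse, 78 mm above the bench, bay x +7; x is the fuse's direction. Clips at 15 to 26 mm either side along x, 16 mm apart inside; free for fingers between them, to 20 mm below it. End stops at 28.5 mm either side, tops 6 mm above it, flared mouths 8 mm above it.
- cover_grip (a point): Bay cover (loose, 0.2 to 0.4 kg): aluminium plate 150 (x) by 120 (y) by 6 mm with a black bow handle across its middle, same if turned half round; starts flat on the green mat (2 mm thick). Here: centre of the handle's bar, along y, 88 mm long, 12 wide, 12 high, 46 mm above the plate's underside; 64 mm free between its legs. z: the plate's upward normal.
- fuse_mid (a point): White cartridge fuse with metal end caps (loose, 20 g): cylinder 14 mm across, 51 mm long. Here: its centre; x runs along its length. It starts lying in one of the tray's three pockets, its centre 24 mm above the bench; the pockets lie end to end along x.
- fuse_blue_mid (a point): Blue fuse of the same size, stays in the tray. Here: its centre; x along its length.
- fuse_brown_mid (a point): Brown fuse of the same size, stays in the tray. Here: its centre; x along its length.
- tray: Black pocket tray (fixed) on the mat, 177 mm (x) by 44 mm (y) by 20 mm high; origin at the centre of its underside, 2 mm above the bench. Three pockets 58 mm apart along x; fuses lie along x. Beside the middle 33 mm of each fuse the tray is open down to 6 mm above its underside, for the fingers (they close along y).
- screwdriver: Yellow screwdriver, 160 mm long, up to 30 mm high, lying across the mat's edge near the robot; bystander.
There are look-alikes about, which are no part of the job. Leave any orange, pink or purple look-alike of the part that bears cover_grip alone.

How it is judged:
On the way:
1. the white fuse lies in the holder's clips (x of fuse_mid in the frame of holder between -0.006 and 0.006 m and y of fuse_mid in the frame of holder between -0.004 and 0.004 m and z of fuse_mid in the frame of holder between -0.004 and 0.003 m and angle between the x axis of fuse_mid and the x axis of holder, either way round below 0.12 rad), for 0.2 s.
At the end, for the whole second after the job is handed in: the white fuse lies in the holder's clips (6 mm along, 4 mm across, about 7 degrees), and the cover lies flat on both ledges (3 mm, about 2 degrees), under both lips, against its rear stop so that the safety switch is pressed (3.5 of 6 mm) (all of step 1 and x of cover_grip in the frame of bay between -0.009 and 0.019 m and y of cover_grip in the frame of bay between -0.006 and 0.006 m and z of cover_grip in the frame of bay between 0.043 and 0.049 m and angle between the x axis of cover_grip and the x axis of bay, either way round below 0.08 rad and angle between cover_grip's own z axis and vertical below 0.04 rad and value of joint interlock above 0.0035 m); the robot touches nothing.
It fails at once if one of the other two fuses is moved more than 20 mm (distance of any of fuse_blue_mid, fuse_brown_mid from where it was at the start of the episode above 0.02 m).
It fails at once if the safety switch is broken by forcing the cover against its stop (plunger travel over 9 mm) (value of joint interlock above 0.009 m).
It fails at once if the screwdriver is moved more than 40 mm (distance of screwdriver from where it was at the start of the episode above 0.04 m).
It also fails if it takes over 54 s, if anything falls off the work surface, if the arm or the gripper's body presses on something with over 40 N, if the wrist force passes 120 N, or if a joint passes its speed limit or range.

## Working session

There is one attempt and no reset: what is moved stays moved. The work goes in short steps, Python scripts to look and compute and a shell command to move; the robot and the scene stay as the last step left them, time stands still between calls to the robot, and variables do not carry over. Pictures are saved under pics/ and viewed, at most 10 in all, crops included, and the job is handed in when it is done.

```bash
mkdir -p pics; cat > h.py <<'E'
import numpy as np, cv2
from bench import manip, vision
from scipy.spatial.transform import Rotation as R
def ray(cam,row,col,info=None):
    i=info or vision.camera_info(cam); K=np.array(i["mtx"]); k=i["k1"]
    d=np.array([(col-K[0,2])/K[0,0],(row-K[1,2])/K[1,1]]); u=d.copy()
    for _ in range(30): u=d/(1+k*(u@u))
    T=np.array(i["camera_from_world"]); v=T[:3,:3].T@np.array([u[0],-u[1],-1]); o=-T[:3,:3].T@T[:3,3]
    return o,v
def atz(cam,row,col,z,info=None):
    o,v=ray(cam,row,col,info); return o+v*(z-o[2])/v[2]
def proj(cam,p,info=None):
    i=info or vision.camera_info(cam); K=np.array(i["mtx"]); T=np.array(i["camera_from_world"])
    c=T[:3,:3]@np.array(p)+T[:3,3]; u=np.array([c[0],-c[1]])/-c[2]; u=u*(1+i["k1"]*(u@u))
    return K[0,0]*u[0]+K[0,2],K[1,1]*u[1]+K[1,2]
E
python3 - <<'E'
from h import *
ims=[]
for c in("scene","top"):
    im=vision.get_image(c); cv2.imwrite(f"pics/{c}0.png",im)
    i=vision.camera_info(c); T=np.array(i["camera_from_world"]); print(c,-T[:3,:3].T@T[:3,3])
    for n,z in dict(station=0,bay=.102,front_lip=.128,rear_lip=.128,holder=.078,cover_grip=.048,fuse_mid=.024,fuse_blue_mid=.024,fuse_brown_mid=.024,tray=.002,screwdriver=.01).items():
        for d in vision.pinpoint(c,n)[:3]:
            if d["p"]>.15: print(n,round(d["p"],2),np.round(d["point"]),np.round(atz(c,*d["point"],z),3))
E
```

```text
scene [ 0.92288061 -0.73081316  0.82265538]
station 0.74 [362. 259.] [ 0.558 -0.208  0.   ]
bay 0.59 [327. 256.] [ 0.559 -0.211  0.102]
front_lip 0.77 [306. 235.] [ 0.513 -0.207  0.128]
rear_lip 0.62 [330. 286.] [ 0.618 -0.21   0.128]
holder 0.61 [333. 260.] [ 0.559 -0.201  0.078]
cover_grip 0.98 [297. 135.] [ 0.277 -0.229  0.048]
cover_grip 0.88 [165. 246.] [0.195 0.305 0.048]
cover_grip 0.78 [235. 340.] [0.551 0.154 0.048]
fuse_mid 0.64 [204. 337.] [0.479 0.293 0.024]
fuse_mid 0.47 [227. 277.] [0.395 0.135 0.024]
fuse_blue_mid 0.5 [210. 358.] [0.536 0.296 0.024]
fuse_brown_mid 0.66 [198. 313.] [0.415 0.284 0.024]
tray 0.6 [211. 338.] [0.483 0.292 0.002]
screwdriver 0.91 [226. 278.] [0.383 0.157 0.01 ]
top [0.32533478 0.10039419 1.04800836]
station 0.64 [149. 405.] [ 0.551 -0.203  0.   ]
station 0.57 [155. 424.] [ 0.535 -0.248  0.   ]
bay 0.7 [133. 424.] [ 0.563 -0.216  0.102]
bay 0.38 [155. 425.] [ 0.515 -0.215  0.102]
front_lip 0.93 [155. 424.] [ 0.51  -0.204  0.128]
rear_lip 0.85 [104. 427.] [ 0.62  -0.215  0.128]
holder 0.64 [135. 416.] [ 0.567 -0.204  0.078]
holder 0.5 [155. 427.] [ 0.52  -0.228  0.078]
cover_grip 0.91 [305. 192.] [0.195 0.304 0.048]
cover_grip 0.82 [148. 258.] [0.551 0.151 0.048]
cover_grip 0.64 [241. 114.] [0.343 0.481 0.048]
fuse_mid 0.42 [182. 197.] [0.478 0.296 0.024]
fuse_blue_mid 0.47 [156. 191.] [0.539 0.31  0.024]
fuse_brown_mid 0.66 [206. 200.] [0.422 0.288 0.024]
tray 0.89 [182. 199.] [0.481 0.296 0.002]
screwdriver 0.75 [222. 258.] [0.381 0.155 0.01 ]
```

View pics/top0.png

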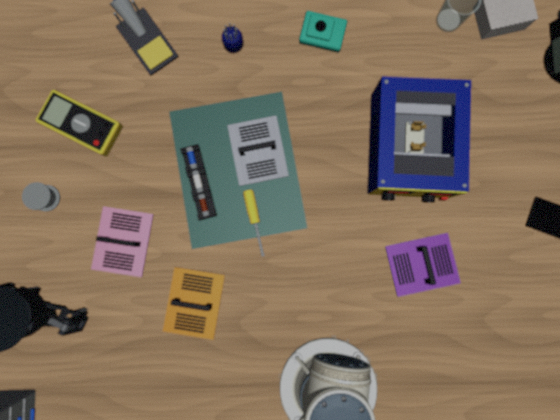

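View pics/scene0.png

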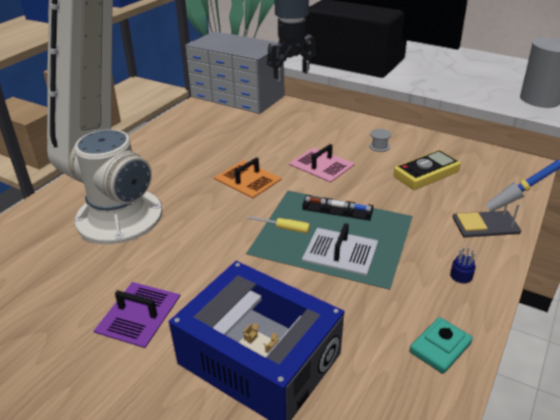

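The top view shows the white fuse in the tray's middle pocket (row 182, col 197), with blue above and brown below. The cover on the mat is grey (row 148, col 258) and the bay opening is at (133, 424). The orange, pink and purple covers are look-alikes. In the scene view the brass clips are at about (333, 260).

```bash
cat >> h.py <<'E'
def plan(target,yaw=None,Rt=None):
    """tool-frame shift (units) and turn (units) from current pose; yaw = direction of tool x in world, tool pointing down"""
    s=manip.get_state(); r=R.from_quat(s["tcp_rot"]); d=np.array(target)-s["tool_pos"]
    if Rt is None and yaw is not None:
        Rt=R.from_matrix(np.array([[np.cos(yaw),np.sin(yaw),0],[np.sin(yaw),-np.cos(yaw),0],[0,0,-1]]))
    rv=(r.inv()*Rt).as_rotvec() if Rt is not None else np.zeros(3)
    print("t",round(s["time"],2),"shift(now axes)",np.round(r.inv().apply(d)/.02,2),"turn",np.round(rv/.12,2),"shift(after turn)",np.round(Rt.inv().apply(d)/.02,2) if Rt is not None else "")
E
python3 - <<'E'
from h import *
s=manip.get_state(); print({k:np.round(v,3) for k,v in s.items()}); print(np.round(R.from_quat(s["tcp_rot"]).as_matrix(),3))
i=vision.camera_info("wrist"); T=np.array(i["camera_from_world"]); print(-T[:3,:3].T@T[:3,3]); print(T[:3,:3].round(2),i["mtx"])
for y in (.14,.14-np.pi,.14-np.pi/2): plan([.47,.29,.25],y)
E
```

```text
{'time': np.float64(1.2), 'joint_positions': array([ 1.421,  0.255,  0.108, -0.   , -1.424, -0.285]), 'joint_vel': array([-0.001, -0.001, -0.001, -0.001,  0.002,  0.001]), 'joint_torque': array([-1.0000e-03, -3.8641e+01,  2.3806e+01,  5.3680e+00, -1.0000e-03,
       -0.0000e+00]), 'tool_pos': array([0.232, 0.499, 0.231]), 'tcp_rot': array([ 0.976, -0.216, -0.   ,  0.   ]), 'force': array([-0.37 , -0.774,  0.314]), 'ft_torque': array([ 0.003,  0.008, -0.001]), 'grasp_force': np.float64(0.0), 'width': np.float64(0.085)}
[[ 0.907 -0.421 -0.   ]
 [-0.421 -0.907 -0.   ]
 [-0.     0.    -1.   ]]
[0.29503878 0.46944821 0.37270388]
[[-0.42 -0.91 -0.  ]
 [ 0.87 -0.41 -0.28]
 [ 0.25 -0.12  0.96]] [[323.06409622   0.         283.14056319]
 [  0.         323.06409622 203.33230827]
 [  0.           0.           1.        ]]
t 1.2 shift(now axes) [15.21  4.45 -0.94] turn [ 0.    0.   -4.79] shift(after turn) [10.34 12.   -0.94]
t 1.2 shift(now axes) [15.21  4.45 -0.94] turn [ 0.   -0.   21.39] shift(after turn) [-10.34 -12.    -0.94]
t 1.2 shift(now axes) [15.21  4.45 -0.94] turn [ 0.  -0.   8.3] shift(after turn) [ 12.   -10.34  -0.94]
```

```bash
python3 -m creep '[0,0,-0.2,0,0,-0.96,0,0,-0.2,0,0,-0.96,0,0,-0.2,0,0,-0.96,0,0,-0.2,0,0,-0.96,0,0,-0.2,0,0,-0.96]' >/dev/null; python3 -m creep '[0.86,1,0,0,0,0,0.86,1,0,0,0,0,0.86,1,0,0,0,0,0.86,1,0,0,0,0,0.86,1,0,0,0,0,0.86,1,0,0,0,0,0.86,1,0,0,0,0,0.86,1,0,0,0,0,0.86,1,0,0,0,0,0.86,1,0,0,0,0]' >/dev/null; python3 -m creep '[0.86,1,0,0,0,0,0.86,1,0,0,0,0,0,0,0,0,0,0,0,0,0,0,0,0]'
python3 - <<'E'
from h import *
im=vision.get_image("wrist"); cv2.imwrite("pics/w1.png",im)
for n in("fuse_mid","fuse_blue_mid","fuse_brown_mid","tray","cover_grip"):
    z=.002 if n=="tray" else .048 if n=="cover_grip" else .024
    for d in vision.pinpoint("wrist",n)[:2]: print(n,round(d["p"],2),np.round(d["point"],1),np.round(atz("wrist",*d["point"],z),4))
E
```

```text
time: 3.1
tool_pos: [0.47, 0.29, 0.2511]
tcp_rot: [0.998, 0.07, -0.0, 0.0]
force: [-0.3, 0.5, 0.4]
width: 0.0854
grasp_force: 0.0
fuse_mid 0.74 [162.3 281. ] [0.4819 0.2951 0.024 ]
fuse_blue_mid 0.69 [112.3 273.9] [0.5358 0.3108 0.024 ]
fuse_brown_mid 0.76 [211.  285.8] [0.4247 0.2815 0.024 ]
cover_grip 0.85 [116.6 423.8] [0.5553 0.154  0.048 ]
cover_grip 0.62 [260.2 110.8] [0.3409 0.4817 0.048 ]
```

View pics/w1.png

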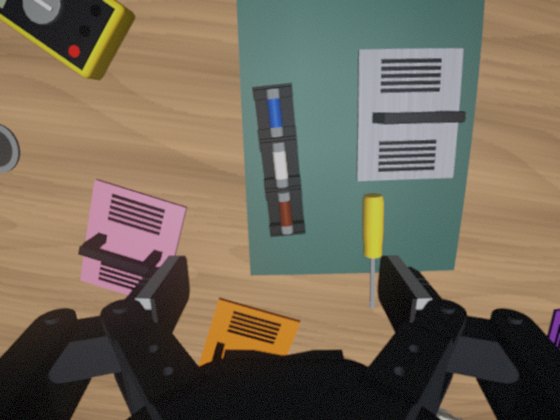

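The white fuse is in the middle pocket at (162, 281), blue at (112, 274) and brown at (211, 286). All three agree on a pitch of about 57 mm and a yaw of about 0.257.

```bash
python3 -m creep '[0,0,0.5,0,0,-0.96,0,0,0.5,0,0,0]' 0 ; python3 -c "
from h import *
plan([.4813,.2957,.011],.257)"
```

```text
time: 3.6
tool_pos: [0.4696, 0.2907, 0.2312]
tcp_rot: [0.992, 0.129, 0.0, -0.0]
force: [-0.8, -0.7, -0.4]
width: 0.0589
grasp_force: 0.0
t 3.6 shift(now axes) [ 0.62 -0.08 11.01] turn [-0.   -0.01  0.01] shift(after turn) [ 0.63 -0.09 11.01]
```

```bash
python3 -m creep '[0.12,-0.02,1,0,0,0,0.13,-0.02,1,0,0,0,0.13,-0.02,1,0,0,0,0.12,-0.02,1,0,0,0,0.12,0,1,0,0,0,0,0,0.5,0,0,0,0,0,0,0,0,0]' -0.1 ; python3 - <<'E'
from h import *
im=vision.get_image("wrist"); cv2.imwrite("pics/w2.png",im)
for n in("fuse_mid","fuse_blue_mid","fuse_brown_mid"):
    for d in vision.pinpoint("wrist",n)[:1]: print(n,round(d["p"],2),np.round(d["point"],1),np.round(atz("wrist",*d["point"],.024),4))
plan([.4813,.2957,.011],.257)
E
```

```text
time: 4.3
tool_pos: [0.4804, 0.2943, 0.1196]
tcp_rot: [0.992, 0.127, -0.001, 0.001]
force: [-0.4, -0.2, -0.1]
width: 0.0386
grasp_force: 0.0
fuse_mid 0.7 [208.6 281.6] [0.4784 0.2958 0.024 ]
fuse_blue_mid 0.7 [131.9 282.6] [0.5353 0.31   0.024 ]
fuse_brown_mid 0.97 [270.4 280.4] [0.4268 0.2837 0.024 ]
t 4.5 shift(now axes) [-0.04 -0.01  5.58] turn [-0.01 -0.02 -0.01] shift(after turn) [-0.03 -0.02  5.58]
```

View pics/w2.png

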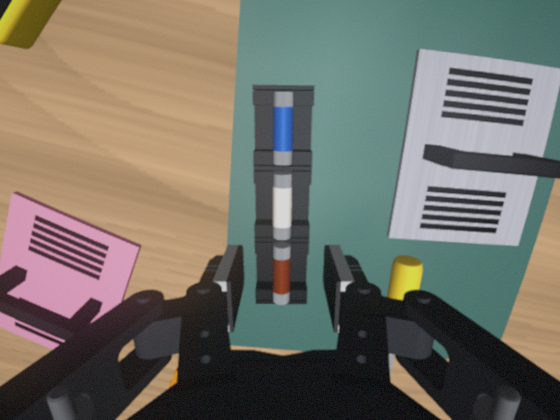

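The view is aligned: the white fuse is vertical at (207, 282), midway between the fingers. Descending.

```bash
python3 -m creep '[0,-0.07,1,0,0,0,0,0,1,0,0,0,0,0,1,0,0,0,0,0,1,0,0,0,0,0,1,0,0,0,0,0,0.4,0,0,0,0,0,0,0,0,0]'; python3 -m creep '[0,0,0,0,0,0,0,0,0,0,0,0,0,0,0,0,0,0,0,0,0,0,0,0]' -1
```

```text
time: 5.2
tool_pos: [0.4808, 0.2961, 0.013]
tcp_rot: [0.992, 0.128, -0.0, 0.0]
force: [0.0, 0.2, 0.5]
width: 0.0382
grasp_force: 0.0
time: 5.6
tool_pos: [0.4819, 0.2967, 0.0148]
tcp_rot: [0.992, 0.128, 0.001, -0.0]
force: [0.2, -1.0, 6.0]
width: 0.0113
grasp_force: 58.8
```

```bash
python3 -m creep '[0,0,0,0,0,0,0,0,0,0,0,0,0,0,0,0,0,0]' -0.4; python3 -m creep '[0,0,0.1,0,0,0,0,0,0.1,0,0,0,0,0,0,0,0,0]'; python3 - <<'E'
from h import *
im=vision.get_image("wrist"); cv2.imwrite("pics/w3.png",im[150:420,120:440])
d=vision.pinpoint("wrist","fuse_mid")[0]; print(np.round(d["point"],1),np.round(atz("wrist",*d["point"],.024),4))
E
```

```text
time: 5.9
tool_pos: [0.4808, 0.2964, 0.0131]
tcp_rot: [0.992, 0.128, -0.0, -0.0]
force: [-0.3, 0.3, -0.3]
width: 0.0255
grasp_force: 0.0
time: 6.2
tool_pos: [0.4807, 0.2961, 0.0087]
tcp_rot: [0.992, 0.128, -0.0, 0.0]
force: [-0.6, 0.8, -0.5]
width: 0.0256
grasp_force: 0.0
[278.  282.5] [0.4804 0.2966 0.024 ]
```

View pics/w3.png

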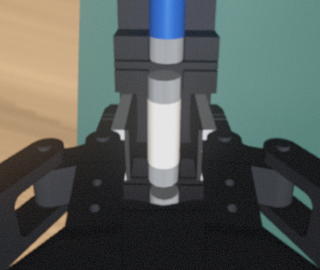

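The fuse sits centred between the two pads (full-image position 278, 282). Gripping lower now.

```bash
python3 -m creep '[0,0,0,0,0,0,0,0,0,0,0,0,0,0,0,0,0,0,0,0,0,0,0,0]' -1;python3 -m creep '[0,0,-0.3,0,0,0,0,0,-0.7,0,0,0,0,0,-1,0,0,0,0,0,-1,0,0,0]'
```

```text
time: 6.7
tool_pos: [0.4811, 0.2963, 0.0094]
tcp_rot: [0.992, 0.128, 0.0, -0.0]
force: [0.7, -0.8, 0.7]
width: 0.0122
grasp_force: 58.5
time: 7.1
tool_pos: [0.4808, 0.2962, 0.0701]
tcp_rot: [0.992, 0.128, -0.0, 0.0]
force: [-1.2, 0.1, -0.1]
width: 0.0114
grasp_force: 58.5
```

```bash
python3 -m creep '[-0.15,1,-1,0,0,0,-0.15,1,-1,0,0,0,-0.15,1,-1,0,0,0,-0.15,1,-1,0,0,0,-0.15,1,-1,0,0,0,-0.15,1,-1,0,0,0,-0.15,1,-1,0,0,0,-0.15,1,-1,0,0,0,-0.15,1,-0.7,0,0,0,-0.15,1,-0.7,0,0,0]' >/dev/null
python3 -m creep '[-0.15,1,0,0,0,0,-0.15,1,0,0,0,0,-0.15,1,0,0,0,0,-0.15,1,0,0,0,0,-0.15,1,0,0,0,0,-0.15,1,0,0,0,0,-0.15,1,0,0,0,0,-0.15,1,0,0,0,0,-0.15,1,0,0,0,0,-0.15,1,0,0,0,0]' >/dev/null
python3 -m creep '[-0.15,1,0,0,0,0,-0.15,1,0,0,0,0,-0.15,1,0,0,0,0,-0.15,1,0,0,0,0,-0.15,1,0,0,0,0,0,0,0,0,0,0.8,0,0,0,0,0,0.8,0,0,0,0,0,0.8,0,0,0,0,0,0]'
python3 - <<'E'
from h import *
im=vision.get_image("wrist"); cv2.imwrite("pics/w4.png",im)
for n,z in dict(bay=.102,front_lip=.128,rear_lip=.128,holder=.078,station=0,fuse_mid=.2).items():
    for d in vision.pinpoint("wrist",n)[:1]: print(n,round(d["p"],2),np.round(d["point"],1),np.round(atz("wrist",*d["point"],z),4))
E
```

```text
time: 10.0
tool_pos: [0.5351, -0.2063, 0.2575]
tcp_rot: [1.0, -0.016, 0.0, -0.0]
force: [0.1, -0.4, -0.3]
width: 0.0119
grasp_force: 58.5
front_lip 0.84 [222.8 283.6] [ 0.5094 -0.2057  0.128 ]
rear_lip 0.92 [ 87.8 287.8] [ 0.6232 -0.2124  0.128 ]
holder 0.89 [152.6 284.3] [ 0.5653 -0.2082  0.078 ]
station 0.88 [147.1 286.9] [ 0.5622 -0.2116  0.    ]
fuse_mid 0.95 [281.3 284.3] [ 0.492  -0.2056  0.2   ]
```

View pics/w4.png

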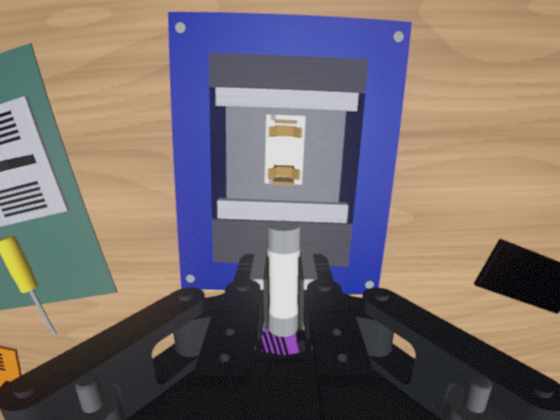

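```bash
python3 - <<'E'
from h import *
P=[atz("wrist",r,c,.128) for c,r in((180,28),(398,37),(190,279),(369,285))]
print(np.round(P,4)); print("mid",np.mean(P,0)); 
for a,b in((2,0),(3,1)): d=P[a]-P[b]; print("x-dir",np.arctan2(-d[1],-d[0]))
for a,b in((1,0),(3,2)): d=P[b]-P[a]; print("y-dir",np.arctan2(-d[0],d[1]))
for q in((281.3,284.3),(224,284),(333,282)): print(atz("wrist",*q,.272).round(4))
print("holder brass", atz("wrist",131,285,.086).round(4),atz("wrist",173,284,.086).round(4), "lip corners",[atz("wrist",*q,.128).round(4) for q in((220,215),(221,350),(89,211),(92,366))])
s=manip.get_state(); print(s["tool_pos"],R.from_quat(s["tcp_rot"]).as_matrix().round(3))
E
```

```text
[[ 0.6713 -0.1303  0.128 ]
 [ 0.6597 -0.2997  0.128 ]
 [ 0.4557 -0.1156  0.128 ]
 [ 0.4442 -0.285   0.128 ]]
mid [ 0.55773171 -0.20763075  0.128     ]
x-dir -0.0682315234648655
x-dir -0.06818697381421092
y-dir -0.06827078480704528
y-dir -0.0683076543951857
[ 0.533  -0.2065  0.272 ]
[ 0.5598 -0.2072  0.272 ]
[ 0.5057 -0.2047  0.272 ]
holder brass [ 0.5868 -0.2095  0.086 ] [ 0.5463 -0.2073  0.086 ] lip corners [array([ 0.5139, -0.1449,  0.128 ]), array([ 0.5093, -0.2648,  0.128 ]), array([ 0.6245, -0.151 ,  0.128 ]), array([ 0.6184, -0.2753,  0.128 ])]
[ 0.53524927 -0.2062773   0.25733596] [[ 1.    -0.031  0.   ]
 [-0.031 -1.     0.   ]
 [ 0.    -0.    -1.   ]]
```

The four deck screws at (28,180), (37,398), (279,190) and (285,369) give a yaw of −0.068. Bay and holder estimates agree to about 1 mm, with the holder at (0.5654, −0.2083). The fuse is held level and centred, about 2 mm back along the tool x axis.

```bash
python3 -c "
from h import *
plan([.5674,-.2084,.135],-.068)"; python3 -m creep '[0.4,0.03,1,0,0,0.31,0.4,0.03,1,0,0,0,0.4,0.03,1,0,0,0,0.38,0.03,1,0,0,0,0,0,1,0,0,0,0,0,0,0,0,0,0,0,0,0,0,0]'
python3 - <<'E'
from h import *
im=vision.get_image("wrist"); cv2.imwrite("pics/w5.png",im)
for n in("holder","fuse_mid"):
    for z in (.078,manip.get_state()["tool_pos"][2]+.0146):
        for d in vision.pinpoint("wrist",n)[:1]: print(n,round(d["p"],2),np.round(d["point"],1),np.round(atz("wrist",*d["point"],z),4))
plan([.5672,-.2084,.0634],-.068)
E
```

```text
t 10.35 shift(now axes) [1.61 0.06 6.12] turn [-0.   -0.    0.31] shift(after turn) [ 1.61 -0.    6.12]
time: 11.05
tool_pos: [0.5667, -0.2108, 0.1578]
tcp_rot: [0.999, -0.034, -0.0, 0.0]
force: [-0.9, -0.3, 0.7]
width: 0.0119
grasp_force: 58.6
holder 0.88 [214.3 279.4] [ 0.5656 -0.208   0.078 ]
holder 0.88 [214.3 279.4] [ 0.596  -0.2111  0.1732]
fuse_mid 0.85 [279.7 282.6] [ 0.5125 -0.2065  0.078 ]
fuse_mid 0.85 [279.7 282.6] [ 0.5659 -0.2102  0.1736]
t 11.3 shift(now axes) [-0.01 -0.12  4.76] turn [ 0.   -0.02 -0.01] shift(after turn) [-0.   -0.12  4.76]
```

View pics/w5.png

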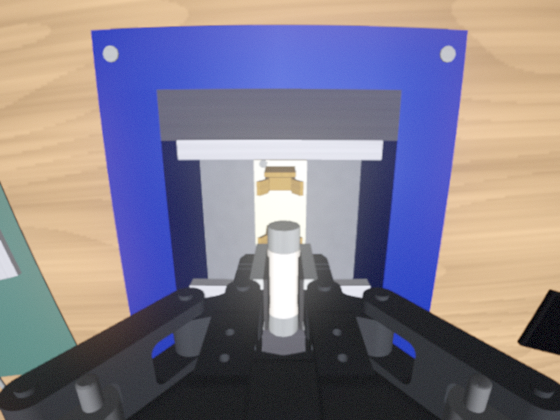

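The rear clip pair is at (180, 280), and the held fuse is level. The holder is again at (0.5656, −0.2080), which calls for a 2.5 mm sideways correction.

```bash
python3 -m creep '[0,-0.13,0.7,0,0,0,0,0,0.9,0,0,0,0,0,0.9,0,0,0,0,0,0.9,0,0,0,0,0,0.2,0,0,0,0,0,0.2,0,0,0,0,0,0,0,0,0]'; python3 -m creep '[0,0,0.3,0,0,0,0,0,0.3,0,0,0,0,0,0,0,0,0,0,0,0,0,0,0]'; python3 -c "
from h import *
plan([.5669,-.2082,.0634],-.068)"
```

```text
time: 12.0
tool_pos: [0.5672, -0.2081, 0.0819]
tcp_rot: [0.999, -0.034, 0.0, 0.0]
force: [-0.8, -0.1, -0.2]
width: 0.012
grasp_force: 58.6
time: 12.4
tool_pos: [0.5668, -0.2081, 0.0692]
tcp_rot: [0.999, -0.034, -0.0, 0.0]
force: [-0.6, 1.0, -0.5]
width: 0.0121
grasp_force: 58.6
t 12.4 shift(now axes) [0.01 0.01 0.29] turn [ 0.    0.   -0.01] shift(after turn) [0.01 0.01 0.29]
```

```bash
python3 -m creep '[0,0,0.12,0,0,0,0,0,0.12,0,0,0,0,0,0,0,0,0]'; python3 -m creep '[0,0,0.07,0,0,0,0,0,0,0,0,0]'
```

```text
time: 12.7
tool_pos: [0.5666, -0.2079, 0.064]
tcp_rot: [0.999, -0.034, -0.0, -0.0]
force: [-0.2, 0.0, -0.3]
width: 0.0117
grasp_force: 58.6
time: 12.9
tool_pos: [0.567, -0.2081, 0.0634]
tcp_rot: [0.999, -0.034, 0.0, 0.0]
force: [-1.4, -0.7, 3.3]
width: 0.0118
grasp_force: 58.8
```

```bash
python3 -m creep '[0,0,0,0,0,0,0,0,0,0,0,0,0,0,0,0,0,0]' -0.3; python3 -m creep '[0,0,-0.5,0,0,0,0,0,-1,0,0,0,0,0,-1,0,0,0,0,0,-1,0,0,0,0,0,-1,0,0,0,-0.5,0,-1,0,0,0,-1,0,-1,0,0,0,-1,0,-1,0,0,0,0,0,0,0,0,0]'
python3 - <<'E'
from h import *
im=vision.get_image("wrist"); cv2.imwrite("pics/w6.png",im)
for n in("holder","fuse_mid"):
  for d in vision.pinpoint("wrist",n)[:1]: print(n,round(d["p"],2),np.round(d["point"],1),np.round(atz("wrist",*d["point"],.078),4))
E
```

```text
time: 13.2
tool_pos: [0.5668, -0.208, 0.063]
tcp_rot: [0.999, -0.034, -0.0, -0.0]
force: [-0.9, 0.8, -1.3]
width: 0.0298
grasp_force: 0.0
time: 14.1
tool_pos: [0.5169, -0.2053, 0.218]
tcp_rot: [0.999, -0.034, 0.004, 0.001]
force: [-0.2, -0.5, 1.3]
width: 0.0299
grasp_force: 0.0
holder 0.96 [138.2 282.2] [ 0.565  -0.2069  0.078 ]
fuse_mid 0.82 [137.5 281.8] [ 0.5653 -0.2065  0.078 ]
```

View pics/w6.png

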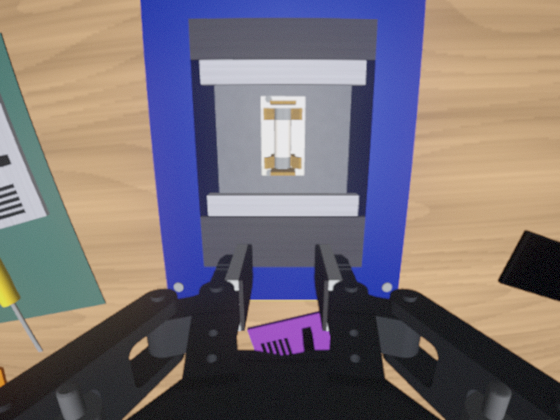

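The fuse is seated in both clips, at (137, 282) against a holder point of (138, 282). Next, the cover.

```bash
python3 -m creep '[0.02,-1,-0.2,0,0,0,0.02,-1,-0.2,0,0,0,0.02,-1,-0.2,0,0,0,0.02,-1,-0.2,0,0,0,0.02,-1,-0.2,0,0,0,0.02,-1,0,0,0,0,0.02,-1,0,0,0,0,0.02,-1,0,0,0,0,0.02,-1,0,0,0,0,0.02,-1,0,0,0,0]' -0.1 >/dev/null
python3 -m creep '[0.02,-1,0,0,0,0,0.02,-1,0,0,0,0,0.02,-1,0,0,0,0,0.02,-1,0,0,0,0,0.02,-1,0,0,0,0,0.02,-1,0,0,0,0,0.02,-1,0,0,0,0,0.02,-1,0,0,0,0]' >/dev/null
python3 -m creep '[0,0,0,0,0,1,0,0,0,0,0,1,0,0,0,0,0,1,0,0,0,0,0,1,0,0,0,0,0,1,0,0,0,0,0,1,0,0,0,0,0,1,0,0,0,0,0,1,0,0,0,0,0,1,0,0,0,0,0,1]' >/dev/null
python3 -m creep '[0,0,0,0,0,1,0,0,0,0,0,0.4,0,0,0,0,0,0,0,0,0,0,0,0]'
python3 - <<'E'
from h import *
im=vision.get_image("wrist"); cv2.imwrite("pics/w7.png",im)
for d in vision.pinpoint("wrist","cover_grip")[:2]: print(round(d["p"],2),np.round(d["point"],1),np.round(atz("wrist",*d["point"],.048),4))
for d in vision.boxes_of("wrist","cover_grip")[:2]: print(d)
E
```

```text
time: 17.45
tool_pos: [0.5489, 0.1543, 0.2325]
tcp_rot: [0.753, -0.658, -0.0, 0.0]
force: [-0.5, 0.3, 0.3]
width: 0.0384
grasp_force: 0.0
0.84 [333.  536.8] [0.1994 0.3057 0.048 ]
0.71 [176.7 278.1] [0.5545 0.1503 0.048 ]
{'extent': [468.6, 264.3, 88.7, 97.3], 'p': 0.79}
{'extent': [206.6, 118.2, 135.7, 107.6], 'p': 0.69}
```

View pics/w7.png

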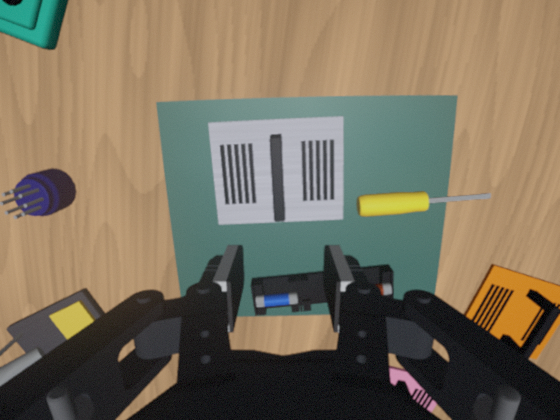

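The cover plate corners are at about (121,210), (117,343), (225,220) and (221,343) as row, col. The bar runs from (135,276) to (221,279).

```bash
python3 - <<'E'
from h import *
im=cv2.imread("pics/w7.png"); hsv=cv2.cvtColor(im,cv2.COLOR_BGR2HSV)
m=((hsv[...,1]<40)&(hsv[...,2]>110)).astype(np.uint8); m=cv2.morphologyEx(m,cv2.MORPH_CLOSE,np.ones((17,17)))
n,l,st,_=cv2.connectedComponentsWithStats(m); k=l[150,215+20]; print(st[k])
c=max(cv2.findContours((l==k).astype(np.uint8),cv2.RETR_EXTERNAL,cv2.CHAIN_APPROX_NONE)[0],key=len)[:,0]
W=np.array([atz("wrist",p[1],p[0],.008)[:2] for p in c]); r=cv2.minAreaRect((W*1000).astype(np.float32)); print(r)
P=[atz("wrist",a,b,.008).round(4) for a,b in((121,210),(117,343),(225,220),(221,343))]; print(P,np.mean(P,0))
a,b=atz("wrist",135,276,.054),atz("wrist",221,279,.054); print("bar",a,b,(a+b)/2,np.arctan2(-(b-a)[0],(b-a)[1]))
b2=vision.pinpoint("top","cover_grip")
E
```

```text
[  208   115   149   110 13727]
((547.8260498046875, 151.72731018066406), (166.27755737304688, 121.91073608398438), 10.349517822265625)
[array([0.6371, 0.106 , 0.008 ]), array([0.4919, 0.082 , 0.008 ]), array([0.6159, 0.2264, 0.008 ]), array([0.4698, 0.2014, 0.008 ])] [0.553675 0.15395  0.008   ]
bar [0.56204056 0.10825953 0.054     ] [0.54754155 0.19574038 0.054     ] [0.55479106 0.15199996 0.054     ] 0.1642461582906403
```

```bash
python3 -c "
from h import *
plan([.5542,.1527,.026],-1.403)"
```

```text
t 17.65 shift(now axes) [ 0.1  -0.26 10.35] turn [ 0.   -0.   -0.28] shift(after turn) [ 0.11 -0.25 10.35]
```

```bash
python3 -m creep '[0.1,-0.26,1,0,0,-0.28,0,0,1,0,0,0,0,0,1,0,0,0,0,0,1,0,0,0,0,0,1,0,0,0,0,0,1,0,0,0,0,0,0.6,0,0,0,0,0,0,0,0,0]'
python3 - <<'E'
from h import *
im=vision.get_image("wrist"); cv2.imwrite("pics/w8.png",im)
for d in vision.pinpoint("wrist","cover_grip")[:2]: print(round(d["p"],2),np.round(d["point"],1),np.round(atz("wrist",*d["point"],.048),4))
plan([.5542,.1527,.026],-1.403)
E
```

```text
time: 18.45
tool_pos: [0.5533, 0.1523, 0.0994]
tcp_rot: [0.764, -0.645, -0.001, 0.002]
force: [0.5, 0.6, -0.4]
width: 0.0384
grasp_force: 0.0
0.72 [224.6 276.6] [0.5588 0.1539 0.048 ]
t 18.55 shift(now axes) [0.   0.03 3.79] turn [-0.01 -0.    0.  ] shift(after turn) [0.   0.03 3.79]
```

View pics/w8.png

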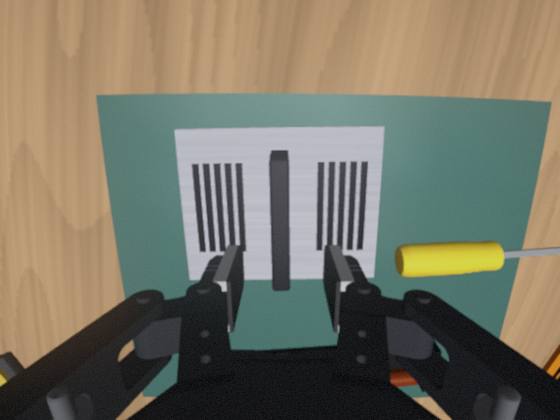

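The bar lies centred between the open fingers, at columns 270–290 and rows 152–290, and is aligned with them. Descending to grip.

```bash
python3 - <<'E'
from h import *
a,b=atz("wrist",154,280,.054),atz("wrist",281,281,.054); print("bar top ends",a,b,np.linalg.norm(a-b),(a+b)/2)
P=[atz("wrist",r,c,.008) for r,c in((130,176),(126,383),(281,188),(278,375))];print(np.mean(P,0))
E
python3 -m creep '[0,0,1,0,0,0,0,0,1,0,0,0,0,0,1,0,0,0,0,0,0.7,0,0,0,0,0,0,0,0,0,0,0,0,0,0,0]'; python3 -m creep '[0,0,0,0,0,0,0,0,0,0,0,0,0,0,0,0,0,0,0,0,0,0,0,0]' -1
```

```text
bar top ends [0.56413352 0.10818666 0.054     ] [0.54982653 0.19011737 0.054     ] 0.08317048857673791 [0.55698002 0.14915202 0.054     ]
[0.55656728 0.15525304 0.008     ]
time: 19.15
tool_pos: [0.5552, 0.1531, 0.0284]
tcp_rot: [0.764, -0.645, 0.001, -0.001]
force: [0.6, -0.1, 0.7]
width: 0.0384
grasp_force: 0.0
time: 19.55
tool_pos: [0.5553, 0.1532, 0.0286]
tcp_rot: [0.764, -0.645, 0.001, -0.001]
force: [-0.2, 1.1, 5.4]
width: 0.0109
grasp_force: 59.6
```

```bash
python3 -m creep '[0,0,-0.4,0,0,0,0,0,-0.8,0,0,0,0,0,-1,0,0,0,0,0,-1,0,0,0,0,0,0,0,0,0]'
python3 - <<'E'
from h import *
s=manip.get_state(); info=vision.camera_info("wrist"); im=vision.get_image("wrist"); cv2.imwrite("pics/w9.png",im)
hsv=cv2.cvtColor(im,cv2.COLOR_BGR2HSV); m=((hsv[...,1]<40)&(hsv[...,2]>110))
zt=s["tool_pos"][2]-.0206; r=R.from_quat(s["tcp_rot"])
for c in range(160,420,20):
    rows=np.where(m[:,c])[0]
    if len(rows): 
        q=[r.inv().apply(atz("wrist",x,c,zt,info)-s["tool_pos"]).round(4)[:2] for x in (rows[0],rows[-1])]; print(c,rows[0],rows[-1],*q)
for rr in (150,180,210):
    cs=np.where(m[rr,100:460])[0]+100; print(rr,cs[0],cs[-1],*[r.inv().apply(atz("wrist",rr,x,zt,info)-s["tool_pos"]).round(4)[:2] for x in(cs[0],cs[-1])])
print(s["tool_pos"],vision.pinpoint("wrist","cover_grip")[:2])
E
```

```text
time: 20.05
tool_pos: [0.5558, 0.1533, 0.0939]
tcp_rot: [0.764, -0.645, 0.001, -0.002]
force: [1.0, 0.5, -1.9]
width: 0.0108
grasp_force: 58.6
160 92 299 [ 0.0794 -0.0595] [-0.0348 -0.0717]
180 92 287 [ 0.0792 -0.0496] [-0.0266 -0.059 ]
200 92 200 [ 0.0791 -0.0399] [ 0.0251 -0.0434]
220 91 273 [ 0.0794 -0.0301] [-0.0174 -0.0353]
240 92 262 [ 0.0789 -0.0205] [-0.0105 -0.0237]
260 91 283 [ 0.0793 -0.0109] [-0.0235 -0.0129]
280 92 165 [ 0.0788 -0.0013] [ 0.0435 -0.0014]
300 92 336 [0.0788 0.0082] [-0.0596  0.0103]
320 92 254 [0.0788 0.0178] [-0.0055  0.0203]
340 92 291 [0.0789 0.0274] [-0.0287  0.0326]
360 93 288 [0.0786 0.0371] [-0.0268  0.0439]
380 93 217 [0.0787 0.0468] [0.0159 0.0516]
400 94 296 [0.0784 0.0566] [-0.0323  0.0677]
150 104 430 [ 0.0517 -0.0917] [0.0515 0.0744]
180 108 427 [ 0.036  -0.0918] [0.036  0.0747]
210 112 423 [ 0.0195 -0.092 ] [0.0198 0.0745]
[0.55576303 0.15329206 0.09388545] [{'point': [281.1, 282.7], 'p': 0.82}]
```

```bash
python3 - <<'E'
import cv2,numpy as np
im=cv2.imread("pics/w9.png")
print("row150",[(c,*im[150,c]) for c in list(range(80,200,6))+list(range(400,450,5))])
print("col340",[(r,*im[r,340]) for r in range(60,130,5)])
print("col180",[(r,*im[r,180]) for r in range(60,130,5)])
E
```

```text
row150 [(80, np.uint8(114), np.uint8(147), np.uint8(178)), (86, np.uint8(116), np.uint8(151), np.uint8(180)), (92, np.uint8(121), np.uint8(158), np.uint8(188)), (98, np.uint8(118), np.uint8(153), np.uint8(185)), (104, np.uint8(120), np.uint8(133), np.uint8(122)), (110, np.uint8(119), np.uint8(128), np.uint8(95)), (116, np.uint8(121), np.uint8(129), np.uint8(96)), (122, np.uint8(121), np.uint8(127), np.uint8(94)), (128, np.uint8(123), np.uint8(130), np.uint8(97)), (134, np.uint8(125), np.uint8(131), np.uint8(96)), (140, np.uint8(196), np.uint8(188), np.uint8(187)), (146, np.uint8(198), np.uint8(189), np.uint8(188)), (152, np.uint8(198), np.uint8(188), np.uint8(187)), (158, np.uint8(197), np.uint8(188), np.uint8(188)), (164, np.uint8(198), np.uint8(189), np.uint8(188)), (170, np.uint8(197), np.uint8(189), np.uint8(186)), (176, np.uint8(198), np.uint8(190), np.uint8(188)), (182, np.uint8(199), np.uint8(190), np.uint8(189)), (188, np.uint8(197), np.uint8(188), np.uint8(187)), (194, np.uint8(199), np.uint8(190), np.uint8(189)), (400, np.uint8(199), np.uint8(190), np.uint8(188)), (405, np.
[... 1211 characters left out ...]
 np.uint8(157), np.uint8(188)), (65, np.uint8(117), np.uint8(153), np.uint8(186)), (70, np.uint8(116), np.uint8(153), np.uint8(185)), (75, np.uint8(118), np.uint8(155), np.uint8(186)), (80, np.uint8(122), np.uint8(155), np.uint8(186)), (85, np.uint8(118), np.uint8(155), np.uint8(185)), (90, np.uint8(120), np.uint8(154), np.uint8(185)), (95, np.uint8(136), np.uint8(143), np.uint8(111)), (100, np.uint8(137), np.uint8(144), np.uint8(111)), (105, np.uint8(135), np.uint8(142), np.uint8(108)), (110, np.uint8(135), np.uint8(141), np.uint8(109)), (115, np.uint8(133), np.uint8(141), np.uint8(107)), (120, np.uint8(132), np.uint8(138), np.uint8(104)), (125, np.uint8(134), np.uint8(138), np.uint8(106))]
```

```bash
python3 - <<'E'
from h import *
s=manip.get_state(); info=vision.camera_info("wrist"); im=cv2.imread("pics/w9.png")
m=(im[...,0]>165)&(im[...,2]>150); zt=s["tool_pos"][2]-.0206; r=R.from_quat(s["tcp_rot"])
f=lambda x,c:r.inv().apply(atz("wrist",x,c,zt,info)-s["tool_pos"]).round(4)[:2]
for c in (160,190,250,310,350,380,410): 
    rows=np.where(m[:300,c])[0]; print(c,rows[0],rows[-1],f(rows[0],c),f(rows[-1],c))
for rr in (150,180,210,240):
    cs=np.where(m[rr,110:460])[0]+110; print(rr,cs[0],cs[-1],f(rr,cs[0]),f(rr,cs[-1]))
E
```

```text
160 134 298 [ 0.0593 -0.0612] [-0.0339 -0.0714]
190 134 245 [ 0.0592 -0.046 ] [-0.0003 -0.0507]
250 133 253 [ 0.0595 -0.0162] [-0.0049 -0.018 ]
310 133 247 [0.0594 0.0134] [-0.0014  0.0147]
350 133 210 [0.0595 0.0332] [0.0197 0.0354]
380 133 208 [0.0597 0.0482] [0.0208 0.0512]
410 133 299 [0.0598 0.0634] [-0.0346  0.074 ]
150 137 430 [ 0.0515 -0.0739] [0.0515 0.0746]
180 140 426 [ 0.036  -0.0741] [0.036  0.0743]
210 144 423 [ 0.0197 -0.074 ] [0.0197 0.0746]
240 148 419 [ 0.0025 -0.0739] [0.0024 0.0746]
```

The plate is held centred on the tool to within 0.5 mm. Lift, turn and carry it over the station.

```bash
python3 -m creep '[0,0,-1,0,0,1,0,0,-1,0,0,0.97,1,-0.15,-1,0,0,0,1,-0.15,-1,0,0,0,1,-0.15,-1,0,0,0,1,-0.15,-0.8,0,0,0,1,-0.15,0,0,0,0,1,-0.15,0,0,0,0,1,-0.15,0,0,0,0,1,-0.15,0,0,0,0]' >/dev/null
python3 -m creep '[1,-0.15,0,0,0,0,1,-0.15,0,0,0,0,1,-0.15,0,0,0,0,1,-0.15,0,0,0,0,1,-0.15,0,0,0,0,1,-0.15,0,0,0,0,1,-0.15,0,0,0,0,1,-0.15,0,0,0,0,0,0,0,0,0,0]'
python3 -c "
from h import *
plan([.5857,-.2099,.205],-1.639)"
```

```text
time: 22.05
tool_pos: [0.5792, -0.1716, 0.2047]
tcp_rot: [-0.681, 0.732, 0.001, -0.001]
force: [0.6, 0.3, -2.2]
width: 0.0107
grasp_force: 58.7
t 22.05 shift(now axes) [ 1.89 -0.46 -0.01] turn [ 0.03 -0.   -0.03] shift(after turn) [ 1.89 -0.45 -0.01]
```

```bash
python3 -m creep '[0.95,-0.23,0,0,0,-0.03,0.94,-0.23,0,0,0,0,0,0,0,0.75,0,0,0,0,0,0.75,0,0,0,0,0,0.7,0,0,0,0,0,0,0,0,0,0,0,0,0,0]'
cat >> h.py <<'E'
def plate(theta=None):
    s=manip.get_state(); r=R.from_quat(s["tcp_rot"]); p=s["tool_pos"]; y=-.068
    ex=np.array([np.cos(y),np.sin(y),0]); ey=np.array([-np.sin(y),np.cos(y),0]); b=np.array([.5581,-.2080,.102]); B=np.stack([ex,ey,[0,0,1]])
    M=B@r.as_matrix(); px=-M[:,1]; n=-M[:,2]; T=B@(p-b)
    F=T-.075*px-.0265*n; Rr=T+.075*px-.0265*n
    print("t",round(s["time"],2),"T",(T*1000).round(1),"front low",(F*1000).round(1),"rear low",(Rr*1000).round(1),"pitch",round(np.arcsin(px[2]),4),"yaw",round(np.arctan2(px[1],px[0]),4),"roll",round(np.arcsin(M[2,0]),4),"F",(B@s["force"]).round(1),"tq",np.round(s["ft_torque"],2),"w",round(s["width"],4))
    return M,T
def go(T1,mm=True):
    "tool-axes units for moving T to bay coords (mm)"
    M,T=plate(); print("shift",(M.T@(np.array(T1)/1000-T)/.02).round(2))
E
python3 -c "
from h import *
go([27.7,0,48.9])"
```

```text
time: 22.75
tool_pos: [0.5858, -0.2075, 0.2062]
tcp_rot: [-0.678, 0.724, -0.095, 0.089]
force: [0.1, 0.6, -2.4]
width: 0.0109
grasp_force: 59.1
t 22.75 T [ 27.6   2.3 104.2] front low [-38.    2.2  59.2] rear low [106.9   2.6  97.9] pitch 0.2612 yaw 0.0029 roll -0.0005 F [ 0.1  0.6 -2.4] tq [0.09 0.97 0.01] w 0.0109
shift [0.12 0.71 2.67]
```

```bash
python3 -m creep '[0.12,0.18,0.67,0,0,0,0,0.18,0.67,0,0,0,0,0.18,0.67,0,0,0,0,0.17,0.6,0,0,0,0,0,0,0,0,0,0,0,0,0,0,0]'
python3 -c "
from h import *
go([-5,0,48.9])"
```

```text
time: 23.35
tool_pos: [0.5871, -0.2104, 0.1527]
tcp_rot: [-0.678, 0.723, -0.096, 0.089]
force: [-0.0, -0.0, -2.3]
width: 0.011
grasp_force: 59.1
t 23.35 T [29.1 -0.4 50.7] front low [-36.5  -0.6   5.6] rear low [108.4  -0.2  44.6] pitch 0.2627 yaw 0.0033 roll 0.0002 F [-0.  -0.  -2.3] tq [ 0.04  1.02 -0.03] w 0.011
shift [-0.03  1.67 -0.36]
```

```bash
python3 -m creep '[0,0.53,-0.08,0,0,0,0,0.53,-0.11,0,0,0,0,0.53,-0.12,0,0,0,0,0.53,-0.13,0,0,0,0,0,0,0,0,0]'
python3 -c "
from h import *
go([-24.3,0,47.9])"
```

```text
time: 23.85
tool_pos: [0.5418, -0.2076, 0.1509]
tcp_rot: [-0.678, 0.724, -0.096, 0.09]
force: [0.7, -0.1, -2.9]
width: 0.0108
grasp_force: 59.1
t 23.85 T [-16.3  -0.7  48.9] front low [-81.8  -0.9   3.7] rear low [63.  -0.6 42.9] pitch 0.2642 yaw 0.0023 roll -0.0002 F [ 0.7 -0.1 -2.9] tq [0.03 1.   0.01] w 0.0108
shift [-0.04  0.4  -0.06]
```

```bash
python3 -m creep '[-0.03,0.2,-0.04,0,0,0,0,0.2,-0.05,0,0,0,0,0.05,-0.01,0,0,0,0,0,0,0,0,0]'
python3 -c "
from h import *
plate()"
```

```text
time: 24.25
tool_pos: [0.5352, -0.2065, 0.1506]
tcp_rot: [-0.678, 0.723, -0.097, 0.091]
force: [2.6, -0.1, -2.6]
width: 0.0113
grasp_force: 59.0
t 24.25 T [-23.   -0.1  48.6] front low [-88.4  -0.3   3.3] rear low [56.4  0.1 42.7] pitch 0.2661 yaw 0.0028 roll 0.0001 F [ 2.6  0.  -2.6] tq [ 0.03 -0.07 -0.19] w 0.0113
```

```bash
python3 -m creep '[0,-0.056,0.158,-0.35,0,0,0,-0.056,0.158,-0.35,0,0,0,-0.056,0.158,-0.35,0,0,0,0,0,0,0,0]'
python3 -c "
from h import *
plate()"
```

```text
time: 24.65
tool_pos: [0.5404, -0.2068, 0.1406]
tcp_rot: [-0.682, 0.728, -0.05, 0.046]
force: [0.9, -0.3, -1.9]
width: 0.0106
grasp_force: 59.1
t 24.65 T [-17.7  -0.   38.6] front low [-88.4  -0.3   2.2] rear low [60.2  0.2 22.5] pitch 0.1359 yaw 0.0032 roll 0.0001 F [ 0.9 -0.3 -1.9] tq [-0.09  0.06 -0.08] w 0.0106
```

```bash
python3 -m creep '[0,-0.045,0.158,-0.35,0,0,0,-0.05,0.158,-0.35,0,0,0,0,0,0,0,0]'
python3 -c "
from h import *
plate()"
```

```text
time: 24.95
tool_pos: [0.5427, -0.207, 0.1346]
tcp_rot: [-0.684, 0.729, -0.019, 0.018]
force: [0.6, -0.1, -2.1]
width: 0.0105
grasp_force: 59.1
t 24.95 T [-15.4  -0.   32.6] front low [-88.9  -0.3   2.1] rear low [60.9  0.2 10.1] pitch 0.0529 yaw 0.003 roll -0.0001 F [ 0.6 -0.1 -2.1] tq [-0.14 -0.18 -0.01] w 0.0105
```

```bash
python3 -m creep '[0,-0.03,0.13,-0.22,0,0,0,-0.03,0.13,-0.22,0,0,0,0,0.05,0,0,0,0,0,0,0,0,0]'
python3 -c "
from h import *
plate()"
```

```text
time: 25.35
tool_pos: [0.5437, -0.2071, 0.129]
tcp_rot: [-0.684, 0.73, -0.0, 0.0]
force: [1.3, -0.1, -3.6]
width: 0.0107
grasp_force: 59.1
t 25.35 T [-14.4  -0.   27. ] front low [-89.4  -0.2   0.4] rear low [60.6  0.2  0.5] pitch 0.0011 yaw 0.0027 roll -0.0002 F [ 1.3 -0.  -3.6] tq [-0.02 -0.52 -0.12] w 0.0107
```

```bash
python3 -m creep '[0,0,0.04,0,0,0,0,0,0.03,0,0,0,0,0,0,0,0,0]'
python3 -c "
from h import *
plate()"
```

```text
time: 25.65
tool_pos: [0.5438, -0.2071, 0.1286]
tcp_rot: [-0.684, 0.73, -0.001, 0.001]
force: [0.7, 0.6, 0.9]
width: 0.0112
grasp_force: 59.6
t 25.65 T [-14.3  -0.1  26.6] front low [-89.2  -0.3  -0.1] rear low [60.8  0.1  0.3] pitch 0.0024 yaw 0.0029 roll 0.0002 F [0.6 0.7 0.9] tq [ 0.18 -0.27 -0.13] w 0.0112
```

```bash
python3 -m creep '[0,-0.1,0,0,0,0,0,-0.1,0,0,0,0,0,-0.1,0,0,0,0,0,-0.1,0,0,0,0,0,0,0,0,0,0]' | sed -n 1,2p
python3 -c "
from h import *
plate()"
python3 -m creep '[0,-0.1,0,0,0,0,0,-0.1,0,0,0,0,0,0,0,0,0,0]' | sed -n 1,2p
python3 -c "
from h import *
plate()"
```

```text
time: 26.15
tool_pos: [0.5514, -0.2081, 0.1286]
t 26.15 T [-6.7 -0.6 26.6] front low [-81.6  -0.8   0. ] rear low [68.4 -0.4  0.1] pitch 0.0007 yaw 0.003 roll 0.001 F [-3.8 -0.8  5.1] tq [ 0.06  1.11 -0.  ] w 0.0104
time: 26.45
tool_pos: [0.5554, -0.2084, 0.1286]
t 26.45 T [-2.6 -0.6 26.6] front low [-77.6  -0.8   0. ] rear low [72.4 -0.4  0.1] pitch 0.0007 yaw 0.0029 roll 0.001 F [-3.9 -0.8  4.9] tq [ 0.08  1.07 -0.01] w 0.0109
```

```bash
S='from h import *
plate()'
python3 -m creep '[0,-0.05,-0.02,0,0,0,0,-0.05,0,0,0,0,0,0,0,0,0,0]' >/dev/null;python3 -c "$S"
python3 -m creep '[0,-0.05,0,0,0,0,0,-0.05,0,0,0,0,0,0,0,0,0,0]' >/dev/null;python3 -c "$S"
```

```text
t 26.75 T [-0.5 -0.3 26.6] front low [-75.5  -0.5   0. ] rear low [74.5 -0.1  0.2] pitch 0.0009 yaw 0.0029 roll 0.0005 F [-3.1 -1.   4.7] tq [-0.09  1.15  0.  ] w 0.0108
t 27.05 T [ 1.5 -0.2 26.6] front low [-73.4  -0.5   0. ] rear low [76.6 -0.   0.2] pitch 0.001 yaw 0.0029 roll 0.0004 F [-3.5 -0.2  4.9] tq [0.06 1.11 0.03] w 0.0106
```

```bash
cat > chk.py <<'E'
from h import *; import sys
M,T=plate(); s=manip.get_state(); fx=s["force"][0]; sys.exit(int(fx<-5.0))
E
python3 -m creep '[0,-0.05,-0.03,0,0,0,0,0,0,0,0,0]' >/dev/null && python3 chk.py && 
python3 -m creep '[0,-0.05,0,0,0,0,0,0,0,0,0,0]' >/dev/null && python3 chk.py && 
python3 -m creep '[0,-0.05,0,0,0,0,0,0,0,0,0,0]' >/dev/null && python3 chk.py && 
python3 -m creep '[0,-0.05,0,0,0,0,0,0,0,0,0,0]' >/dev/null && python3 chk.py && 
python3 -m creep '[0,-0.05,0,0,0,0,0,0,0,0,0,0]' >/dev/null && python3 chk.py
```

```text
t 27.25 T [ 2.7  0.1 26.6] front low [-72.3  -0.1   0. ] rear low [77.7  0.3  0.2] pitch 0.0009 yaw 0.0028 roll -0.0002 F [-2.  -1.3  2.8] tq [-0.01  0.62  0.01] w 0.011
t 27.45 T [ 3.6  0.1 26.6] front low [-71.3  -0.1   0.1] rear low [78.7  0.3  0.2] pitch 0.0009 yaw 0.0028 roll -0.0002 F [-1.7  0.3  1.3] tq [ 0.02  0.55 -0.04] w 0.0113
t 27.65 T [ 4.7  0.1 26.6] front low [-70.3  -0.1   0. ] rear low [79.7  0.3  0.2] pitch 0.001 yaw 0.0028 roll -0.0002 F [-0.8 -0.7 -0.2] tq [-0.01  0.41 -0.02] w 0.0108
t 27.85 T [ 5.7  0.1 26.6] front low [-69.3  -0.1   0.1] rear low [80.7  0.3  0.2] pitch 0.0011 yaw 0.0027 roll -0.0002 F [-1.5 -0.5 -0.7] tq [-0.06  0.16  0.03] w 0.0107
t 28.05 T [ 6.7  0.1 26.6] front low [-68.3  -0.1   0.1] rear low [81.7  0.3  0.2] pitch 0.0011 yaw 0.0028 roll -0.0002 F [ 0.2 -0.7 -1.4] tq [-0.08  0.    0.04] w 0.0109
```

```bash
sed -i 's/-5.0/-2.6/' chk.py
python3 -m creep '[0,-0.05,0.01,0,0,0,0,0,0,0,0,0]' >/dev/null && python3 chk.py && 
python3 -m creep '[0,-0.05,0,0,0,0,0,0,0,0,0,0]' >/dev/null && python3 chk.py && 
python3 -m creep '[0,-0.05,0,0,0,0,0,0,0,0,0,0]' >/dev/null && python3 chk.py && 
python3 -m creep '[0,-0.05,0,0,0,0,0,0,0,0,0,0]' >/dev/null && python3 chk.py && 
python3 -m creep '[0,-0.05,0,0,0,0,0,0,0,0,0,0]' >/dev/null && python3 chk.py &&
python3 -m creep '[0,-0.05,0,0,0,0,0,0,0,0,0,0]' >/dev/null && python3 chk.py &&
python3 -m creep '[0,-0.05,0,0,0,0,0,0,0,0,0,0]' >/dev/null && python3 chk.py
```

```text
t 28.25 T [ 7.6  0.  26.6] front low [-67.4  -0.2   0. ] rear low [82.6  0.3  0.2] pitch 0.0011 yaw 0.0028 roll -0.0001 F [-1.  -0.6 -1.4] tq [ 0.05  0.24 -0.02] w 0.0108
t 28.45 T [ 8.2  0.1 26.6] front low [-66.8  -0.1   0.1] rear low [83.2  0.3  0.2] pitch 0.0003 yaw 0.0027 roll -0.0002 F [-2.8  1.  -0.4] tq [ 0.28  0.9  -0.04] w 0.0107
```

```bash
python3 -m creep '[0,-0.04,0,0,0,0,0,0,0,0,0,0]' >/dev/null; python3 chk.py
```

```text
t 28.65 T [ 8.6  0.1 26.6] front low [-66.4  -0.1   0.2] rear low [83.6  0.4  0.1] pitch -0.0004 yaw 0.0027 roll -0.0003 F [-6.1  0.9  1.2] tq [0.58 1.59 0.01] w 0.0109
```

```bash
python3 -m creep '[0,0.05,0,0,0,0,0,0,0,0,0,0]' >/dev/null; python3 chk.py
```

```text
t 28.85 T [ 8.3  0.1 26.6] front low [-66.7  -0.1   0. ] rear low [83.3  0.3  0.2] pitch 0.0012 yaw 0.0027 roll -0.0002 F [-3.4  1.1 -0.1] tq [ 0.46  0.9  -0.01] w 0.0108
```

```bash
python3 -m creep '[0,0.02,0,0,0,0,0,0,0,0,0,0]' >/dev/null; python3 chk.py
```

```text
t 29.05 T [ 8.1  0.1 26.6] front low [-66.8  -0.2   0. ] rear low [83.2  0.3  0.2] pitch 0.0015 yaw 0.0028 roll -0.0001 F [-1.1  1.  -2. ] tq [ 0.37  0.53 -0.03] w 0.0107
```

```bash
python3 -m creep '[0,0,0,0,0,0,0,0,0,0,0,0,0,0,0,0,0,0]' -0.3; python3 -m creep '[0,0,-0.5,0,0,0,0,0,-0.8,0,0,0,0,0,-1,0,0,0,0,0,-1,0,0,0,0,0,-1,0,0,0,0,0,-1,0,0,0,0,0,-0.5,0,0,0,0,0,0,0,0,0]'
python3 - <<'E'
from h import *
ex=np.array([np.cos(.068),-np.sin(.068)]);ey=np.array([np.sin(.068),np.cos(.068)])
for c in("wrist","top","scene"):
    vision.get_image(c)
    for d in vision.pinpoint(c,"cover_grip")[:4]:
        w=atz(c,*d["point"],.148); e=w[:2]-[.5581,-.208]; print(c,round(d["p"],2),w.round(4),"bay",(ex@e).round(4),(ey@e).round(4))
E
```

```text
time: 29.35
tool_pos: [0.5667, -0.2088, 0.1292]
tcp_rot: [-0.684, 0.73, -0.001, 0.001]
force: [-0.4, -0.0, 0.3]
width: 0.0302
grasp_force: 0.0
time: 30.15
tool_pos: [0.5667, -0.2088, 0.2468]
tcp_rot: [-0.684, 0.73, -0.002, 0.002]
force: [-1.0, 0.1, -0.4]
width: 0.0299
grasp_force: 0.0
wrist 0.9 [ 0.5651 -0.2086  0.148 ] bay 0.007 -0.0001
wrist 0.67 [ 0.361  -0.2454  0.148 ] bay -0.1941 -0.0507
top 0.75 [0.2141 0.2889 0.148 ] bay -0.377 0.4724
top 0.68 [0.3369 0.4428 0.148 ] bay -0.265 0.6342
scene 0.94 [ 0.3621 -0.2901  0.148 ] bay -0.19 -0.0952
scene 0.72 [0.4231 0.3127 0.148 ] bay -0.1701 0.5103
scene 0.61 [ 0.5642 -0.208   0.148 ] bay 0.0061 0.0004
```

```bash
python3 - <<'E'
from h import *
s=manip.get_state(); info=vision.camera_info("wrist"); im=vision.get_image("wrist"); cv2.imwrite("pics/w10.png",im); g=im.max(2)
r=R.from_quat(s["tcp_rot"]); d=vision.pinpoint("wrist","cover_grip")[0]["point"]; print(d)
for rr in range(int(d[0])-25,int(d[0])+26,10):
    row=g[rr]; c0=int(d[1]); a=c0
    while row[a]<110 and a>0:a-=1
    b=c0
    while row[b]<110 and b<559:b+=1
    q=[r.inv().apply(atz("wrist",rr,x,.154,info)-s["tool_pos"])[1]*1000 for x in(a,b)]; print(rr,a,b,np.round(q,1),round(np.mean(q),1))
E
```

```text
[144.3, 543.6]
119 543 543 [190.8 190.8] 190.8
129 543 543 [192.2 192.2] 192.2
139 540 559 [191.1 207.2] 199.2
149 486 548 [149.  199.4] 174.2
159 535 546 [190.  199.3] 194.7
169 543 543 [198.4 198.4] 198.4
```

```bash
python3 - <<'E'
from h import *
s=manip.get_state(); info=vision.camera_info("wrist"); g=cv2.imread("pics/w10.png").max(2)
r=R.from_quat(s["tcp_rot"]); c0,r0=map(int,proj("wrist",[.5665,-.2088,.154],info)); print(r0,c0,s["tool_pos"])
for rr in range(r0-40,r0+30,14):
    row=g[rr]; a=b=c0
    while row[a]<110 and a>0:a-=1
    while row[b]<110 and b<559:b+=1
    q=[r.inv().apply(atz("wrist",rr,x,.154,info)-s["tool_pos"])[1]*1000 for x in(a,b)]; print(rr,a,b,np.round(q,1),round(np.mean(q),1))
E
```

```text
207 281 [ 0.56565901 -0.20849752  0.24404589]
167 275 290 [-5.8  5.1] -0.3
181 275 290 [-5.8  5.1] -0.3
195 275 290 [-5.9  5.2] -0.4
209 275 290 [-6.   5.3] -0.4
223 276 290 [-5.3  5.3] 0.0
```

```bash
python3 -c "
from bench import manip
print(manip.close_job())"
```

```text
the job is handed in; nothing more can be done
None
```

I laid the white fuse in the holder and refitted the cover flat against its rear stop, then let go and handed the job in at about 31 s; I could not read the switch travel directly, but I estimate about 5 of 6 mm from the cover's measured position.

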